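# Find the loose bolt on the magnifier lamp's foot and hold its cap open

## Task

The magnifier lamp wobbles: one of the three capped bolts on its foot has worked loose and I want to tighten it. First clear the little bead box from in front of the foot into the open top drawer and push the drawer fully shut; then tap down on the bolt caps until you find the bolt that sinks, and lift that one's hinged cap by its tab to more than half open. Finish while still holding that cap open for my key (it falls shut if let go); keep the other two caps shut and leave everything else where it stands.

Things in the scene. Friction and masses are not known exactly. Their poses are not given: they have to be found in the camera images.
- foot: the magnifier lamp's fixed foot: cream plate spanning x -85..105, y -125..125 mm in its frame, 26 mm high; origin on the bench, x away from the robot. Three capped bolts stand in a row at x = -50, y = +80 (left), 0, -80 mm (right), each over a black bush 42 mm across, top at 38 mm. Lamp pillar (boss 68 mm across) at x = +70, y = -85; its arm and head lean to the back and right, 300 mm up
- bolt_left (a joint): how far (m) the left bolt has been pushed down: 0 at the start, at most 0.008. A tight bolt stands firm (under 0.0015) when tapped; the loose one, which may be any of the three, slips down 8 mm under a push of about 10 N on its cap until it meets its bush, and stays down (about 10 N would pull it up again)
- cap_left (a joint): opening angle (rad) of the left bolt's hinged cap: 0 shut, stop at 1.5. A weak spring (under 0.02 N m) shuts it when let go
- cover_left: the left bolt's grey hinged cap, round, 30 mm across, lift tab at its front (robot side). Origin on the hinge axis at its back, 53 mm above the bench (45 when sunk); turns about its own y, front going up. In its frame: cap top centre (-18, 0, +11) mm; the tab ends in a round bar along y, 32 mm long, 8 thick, centre (-46, 0, +4): pinch its ends across y, it pivots in the fingers
- bolt_middle (a joint): how far (m) the middle bolt has been pushed down: 0 at the start, at most 0.008. A tight bolt stands firm (under 0.0015) when tapped; the loose one, which may be any of the three, slips down 8 mm under a push of about 10 N on its cap until it meets its bush, and stays down (about 10 N would pull it up again)
- cap_middle (a joint): opening angle (rad) of the middle bolt's hinged cap: 0 shut, stop at 1.5. A weak spring (under 0.02 N m) shuts it when let go
- cover_middle: the middle bolt's grey hinged cap, round, 30 mm across, lift tab at its front (robot side). Origin on the hinge axis at its back, 53 mm above the bench (45 when sunk); turns about its own y, front going up. In its frame: cap top centre (-18, 0, +11) mm; the tab ends in a round bar along y, 32 mm long, 8 thick, centre (-46, 0, +4): pinch its ends across y, it pivots in the fingers
- bolt_right (a joint): how far (m) the right bolt has been pushed down: 0 at the start, at most 0.008. A tight bolt stands firm (under 0.0015) when tapped; the loose one, which may be any of the three, slips down 8 mm under a push of about 10 N on its cap until it meets its bush, and stays down (about 10 N would pull it up again)
- cap_right (a joint): opening angle (rad) of the right bolt's hinged cap: 0 shut, stop at 1.5. A weak spring (under 0.02 N m) shuts it when let go
- cover_right: the right bolt's grey hinged cap, round, 30 mm across, lift tab at its front (robot side). Origin on the hinge axis at its back, 53 mm above the bench (45 when sunk); turns about its own y, front going up. In its frame: cap top centre (-18, 0, +11) mm; the tab ends in a round bar along y, 32 mm long, 8 thick, centre (-46, 0, +4): pinch its ends across y, it pivots in the fingers
- bead_box: closed little plastic bead box, white with grey lid, 72 (x) by 46 (y) by 22 mm high, 80 g, lying in front of the lamp foot; origin at the centre of its underside
- unit_drawer0 (a joint): how far (m) the top drawer of the small two-drawer unit (fixed, 230 deep by 240 wide by 150 mm high, at the left) stands open: 0 fully shut (front panel against the unit), slides out along the unit's -x, towards the robot; friction about 1 N, stays where it is left
- drawer_floor (a point): point on the top drawer's inner floor, midway across and 50 mm behind its front, about 85 mm above the bench; x points into the unit. The tray inside spans x -50..+135, y -99..+99 mm, its walls are 43 mm high; front panel 15 mm thick, outer face at x = -71, top 56 mm above this point; unit top 65 mm above it
- unit_drawer0_handle (a point): middle of the top drawer's bar handle, 35 mm in front of the panel's face; a bar 120 mm long along y
- spool: pale thread spool, 30 mm across, 38 mm tall, near the right front corner of the lamp foot (bystander, origin at the underside; leave it alone)
- glue: white glue bottle, 32 mm across, 85 mm tall, between the lamp foot and the drawer unit (bystander, origin at the underside; leave it alone)
- bead_dish: white bowl, 90 mm across, 28 mm tall, in front, between foot and drawer unit (bystander, origin at the underside; leave it alone)
- tumbler: drinking glass, 72 mm across, 100 mm tall, at the right (bystander, origin at the underside; leave it alone)

How it is judged:
By the outcome, as a careful person would: the job done as asked, in the order asked, and still so for the second after the job is handed in, while the arm keeps its last pose, push and grip.
It also fails if it takes over 67 s, if anything falls off the work surface, if the arm or the gripper's body presses on something with over 40 N, if the wrist force passes 120 N, or if a joint passes its speed limit or range.

## Robot

A 6-joint arm with a two-finger parallel gripper is mounted at the origin on the work surface. World frame = base frame: x ahead of the robot, y to its left, z up, the work surface at z = 0. Lengths are in m, angles in degrees, forces in N, time in s.
With the tool pointing down it reaches from about 0.35 to 0.975 m from the base axis. Payload 17.4 kg.
Tool frame: the origin (TCP) lies on the front face of the gripper's body, between the roots of the fingers; the fingertips stand 73 mm ahead of it and the grasp point (between the pads) lies 54 mm ahead of it (manip.tips_ahead is the z of the fingertips in the tool frame, in m); z points along the fingers, y is the line along which they close (so a half turn about z gives the same grasp; the last joint's range is limited). The gripper opens to 85 mm and grips with 20 to 120 N. Pads are 22 mm wide; open, the fingers measure 114 mm over their backs; the gripper's body (76 mm by 85 mm) begins 54 mm behind the grasp point. The pads swing forward as they close: fully open they stand 13 mm farther back than shut.
Start: joints at [-76.478, 6.646, 82.598, -0, 90.757, -2.166], TCP at [0.183, -0.65, 0.304] pointing down, gripper open.
Joint ranges: [-162.19, 162.19], [-47.58, 125.68], [4.15, 143.07], [-65.23, 245.23], [0.69, 171.88], [-170.13, 170.13]. Speed limits (degrees/s): [108.29, 108.29, 127.2, 180, 180, 180].

## Interface

Orientations are given as [roll, pitch, yaw] about the fixed x, y, z axes, in that order (R = Rz(yaw) Ry(pitch) Rx(roll)).
In Python, from cell import manip, vision, finish_job gives the robot as it stands. The module is installed in compiled form; this text tells all that it offers.
- The arm moves only by the tool apply_moves, never from a script. Its argument "motion" is a list that holds one entry, the list of rows, each a list of 7 numbers: the closure, from 0 (fully open) to 1 (shut), then the shift along the tool's x, y, z in mm, then the turn, a rotation vector about the tool's x, y, z in rad. A call has 1 to 10 rows; each row shifts and turns the commanded pose from where the row before left it, along the tool's axes as they then stand; what a row does not reach is not made up. A row lasts 1/8 s, in which the tool goes at most 62.5 mm and 10.7 degrees, less where a joint would pass 70% of its speed; a pose out of reach is approached as far as the arm can. A call is refused whole if a number of a shift passes 62.5 or a number of a turn 0.188, either way. A call with a gripper value outside its range is refused whole. The fingers move at their own pace and stop on an object; "newtons" is the grip in N (left out, the last holds). Time passes only in rows, so rows that do not move let the fingers close. It gives the time, the measured TCP pose, the force, the opening and the grip force at its end, in the units of the state.
- manip.get_state(): the state, without advancing time (a new reading comes with each control period).
- vision.capture(name): name is "side" or "top"; returns the picture (420x560x3 uint8, red, green, blue); there is no depth.
- vision.camera_info(name): a dict with "vfov" (degrees; the focal length in pixels is half the picture's height over the tangent of half this angle, whatever the lens; pixels are square), "cx", "cy" (the principal point, pixels), "R" (3x3) and "t" (3): a world point X has camera coordinates R X + t. Camera axes: x right, y down, z forward; pixel columns grow to the right and rows downward; lengths in m; the calibration is good to about 2 mm. A picture is of the moment at which its call begins. camera_info takes no time and is no camera call.
- finish_job(): hands the job in; it is judged then, once.
The state is a dict: "time": time; "q": joint angles; "joint_velocities": joint speeds; "effort": joint torques, N m; "ee_pos": TCP position; "tcp_rot": TCP orientation; "wrist_force": force on the tool from outside, world axes, zero at the start; "moment": the same for the moment, N m; "width": opening from 0.0 (shut) to 1.0 (fully open); "grip_force": force on a finger pad.
Only numpy, scipy, OpenCV 4.12 (cv2) and the standard library are available. Lean on these libraries where they do the work, as an engineer would, in place of code of your own. Each camera call takes 0.05 s, during which the arm holds its last target. There are 200 camera calls.

## Working session

There is one attempt and no reset: what is moved stays moved. The work goes in short steps, Python scripts to look and compute and a tool call to move; the robot and the scene stay as the last step left them, time stands still between calls to the robot, and variables do not carry over. Pictures are saved under pics/ and viewed, at most 10 in all, crops included, and the job is handed in when it is done.

Besides the shell and the picture viewer there is one more tool, called after "Call:" in YAML: its name, and indented under it one key for each argument. apply_moves: Moves the arm, as the interface text tells. Its arguments: {"type":"object","properties":{"motion":{"type":"array"},"newtons":{"type":"number"}},"required":["motion"]}

```bash
mkdir -p pics; ls
python3 - <<'E'
from cell import manip, vision
import cv2
for n in("top","side"):
    cv2.imwrite(f"pics/{n}0.png",vision.capture(n)[:,:,::-1]); c=vision.camera_info(n); print(n,c)
print(manip.get_state(), manip.tips_ahead)
E
```

```text
pics
top {'vfov': 44.98560606851421, 'cx': 274.02328824098436, 'cy': 206.4509243071918, 'R': array([[ 0.00107742, -0.99986325,  0.01650203],
       [-0.99653485, -0.002446  , -0.08314028],
       [ 0.08316927, -0.01635527, -0.99640121]]), 't': array([-0.10725007,  0.57626906,  1.56118292])}
side {'vfov': 51.65105637141905, 'cx': 277.46818958102153, 'cy': 210.4942735994691, 'R': array([[ 0.99400716, -0.10762308,  0.01915803],
       [-0.0400174 , -0.52133885, -0.85241094],
       [ 0.10172692,  0.84653592, -0.52252135]]), 't': array([-0.55600132,  0.05438759,  1.1361579 ])}
{'time': 0.1, 'q': array([-7.64799904e+01,  6.67287641e+00,  8.26327127e+01,  1.11695202e-03,
        9.07580966e+01, -2.16414897e+00]), 'joint_velocities': array([-0.00868181,  0.01034474, -0.08015827, -0.08540209, -0.00947789,
        0.02010122]), 'effort': array([ 1.18602784e-03, -7.33667707e+01, -6.33789825e+01,  3.84020359e-05,
        5.25360840e-03, -8.40332689e-06]), 'ee_pos': array([ 0.18246601, -0.64976533,  0.3032097 ]), 'tcp_rot': array([-1.79936402e+02, -3.52100974e-03,  1.56841708e+01]), 'wrist_force': array([-0.31829866, -0.03539046, -0.70319208]), 'moment': array([-0.00770223, -0.03734113, -0.00102916]), 'grip_force': 0.0, 'width': 0.9994466607758066} 0.0726
```

View pics/top0.png

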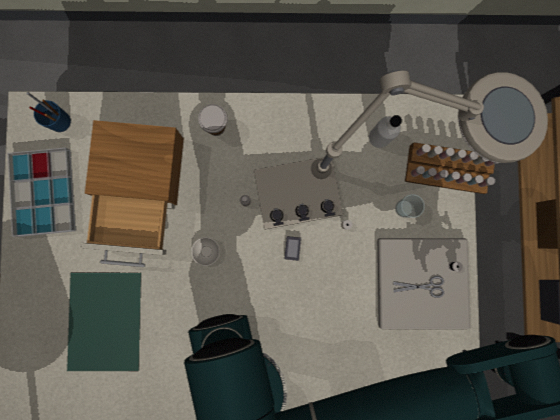

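View pics/side0.png

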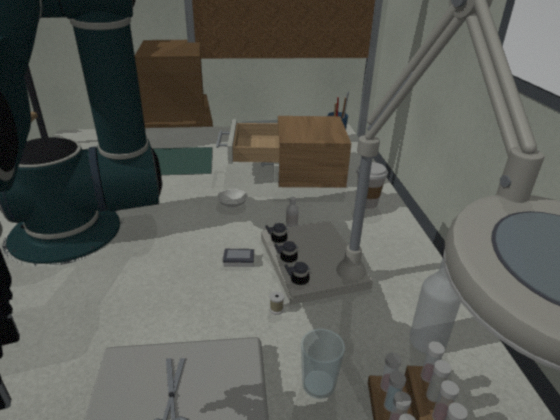

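The top view shows the drawer unit at the left (front panel about row 250, handle about (122,258)), the bowl at (205,250), the bead box at (292,247) and the caps at (277,216), (303,212), (327,207). The spool is at (346,224). I'll zoom in.

```bash
cat > h.py <<'E'
import numpy as np, cv2
from cell import manip, vision
def cam(n):
    c=vision.camera_info(n); f=210/np.tan(np.radians(c["vfov"]/2)); return c,f
def ray(n,u,v,z):
    c,f=cam(n); R,t=np.array(c["R"]),np.array(c["t"])
    d=R.T@np.array([(u-c["cx"])/f,(v-c["cy"])/f,1]); o=-R.T@t
    return o+d*(z-o[2])/d[2]
def proj(n,X):
    c,f=cam(n); p=np.array(c["R"])@np.array(X)+c["t"]; return np.array([c["cx"]+f*p[0]/p[2],c["cy"]+f*p[1]/p[2]])
def crop(im,x0,y0,x1,y1,s):
    return cv2.resize(im[y0:y1,x0:x1],None,fx=s,fy=s,interpolation=cv2.INTER_CUBIC)
E
python3 - <<'E'
import cv2,numpy as np
from h import *
t=cv2.imread("pics/top0.png"); s=cv2.imread("pics/side0.png")
g=lambda a:np.clip(255*(a/255.)**.6,0,255).astype('uint8')
a=crop(t,250,150,380,270,6);cv2.imwrite("pics/a.png",g(a[:600]) if 0 else g(cv2.resize(a,(650,600))))
b=crop(t,80,110,220,275,3); c=crop(s,215,100,355,265,3)
cv2.imwrite("pics/b.png",g(np.hstack([b,c])[:600,:800]))
E
```

```text
(no output)
```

View pics/a.png

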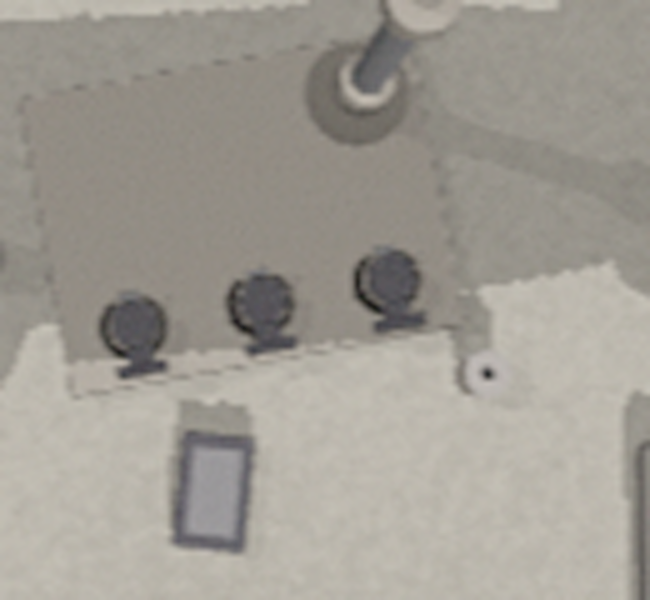

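View pics/b.png

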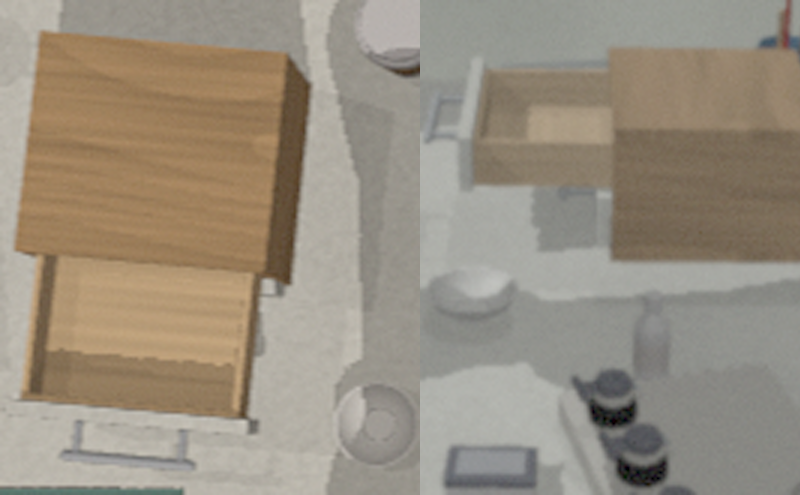

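Zoomed: left, middle and right cap centres are at crop (133,326), (261,303), (388,280), with bars at (142,369), (272,345), (399,321). The box corners are (188,432), (255,437), (245,551), (173,543). In the drawer crop, the unit top front edge runs (15,250) to (265,273) and the panel's top edge about (16,403) to (256,424).

Run:
```python
from h import *
np.set_printoptions(precision=4,suppress=True)
A=lambda u,v,z:ray("top",250+u/5,150+v/5,z)
B=lambda u,v,z:ray("top",80+u/3,110+v/3,z)
L=dict(left=((133,326),(142,369)),mid=((261,303),(272,345)),right=((388,280),(399,321)))
for k,(c,b) in L.items(): print(k,A(*c,.062),A(*b,.057))
for p in [(73,396),(452,330),(25,100)]: print("plate",A(*p,.026))
c=[A(*p,.022) for p in [(188,432),(255,437),(245,551),(173,543)]]
print("box",np.mean(c,0),[np.linalg.norm(c[i]-c[i-1]) for i in range(4)],c, np.degrees(np.arctan2(*( (c[0]+c[1]-c[2]-c[3])[1::-1]))))
for p in [(15,250),(265,273),(40,32),(288,54)]: print("unit",B(*p,.15))
for p in [(14,402),(252,418),(255,431)]: print("panel",B(*p,.141))
for p in [(62,456),(193,465)]: print("handle",B(*p,.10),B(*p,.12))
S=lambda u,v,z:ray("side",215+u/3-420/3,100+v/3,z)
print("side panel top",S(478,60,.141),S(466,135,.141) )
print("bowl",B(378,424,.02)); print("glue",ray("top",245,200,.085)); print("spool",A(487,373,.038))
```

```text
left [ 0.5466 -0.1135  0.062 ] [ 0.5206 -0.1191  0.057 ]
mid [ 0.5609 -0.1917  0.062 ] [ 0.5355 -0.1987  0.057 ]
right [ 0.5751 -0.2696  0.062 ] [ 0.5504 -0.2767  0.057 ]
plate [ 0.5052 -0.077   0.026 ]
plate [ 0.5469 -0.3138  0.026 ]
plate [ 0.6911 -0.0463  0.026 ]
box [ 0.4466 -0.1657  0.022 ] [np.float64(0.06953873094711785), np.float64(0.04193841398863218), np.float64(0.0710539023349289), np.float64(0.045043358927673555)] [array([ 0.4831, -0.1487,  0.022 ]), array([ 0.48  , -0.1906,  0.022 ]), array([ 0.4093, -0.1841,  0.022 ]), array([ 0.4142, -0.1393,  0.022 ])] -6.481452167876313
unit [0.6024 0.4381 0.15  ]
unit [0.581  0.1995 0.15  ]
unit [0.8147 0.4208 0.15  ]
unit [0.7942 0.1812 0.15  ]
panel [0.4576 0.4376 0.141 ]
panel [0.4426 0.211  0.141 ]
panel [0.4303 0.2079 0.141 ]
handle [0.4053 0.4037 0.1   ] [0.4058 0.3973 0.12  ]
handle [0.3966 0.2759 0.1   ] [0.3973 0.2712 0.12  ]
side panel top [0.4558 0.427  0.141 ] [0.439  0.2128 0.141 ]
bowl [0.4364 0.1049 0.02  ]
glue [ 0.5907 -0.0179  0.085 ]
spool [ 0.5195 -0.3335  0.038 ]
```

```bash
cat >> h.py <<'E'
from scipy.spatial.transform import Rotation as Ro
def st():
    s=manip.get_state(); print("t%.2f pos"%s["time"],np.round(s["ee_pos"],4),"rpy",np.round(s["tcp_rot"],1),"F",np.round(s["wrist_force"],1),"w%.2f g%.1f"%(s["width"],s["grip_force"])); return s
def to(p,yaw,n,start=None,roll=180):
    """plan n rows from start (or the measured pose) to p, yaw; prints rows; returns the end"""
    if start is None:
        s=st(); start=(s["ee_pos"],s["tcp_rot"][2])
    p0,y0=np.array(start[0]),start[1]; d=(np.array(p)-p0)/n; dy=(yaw-y0)/n
    for i in range(n):
        R=Ro.from_euler("xyz",[180,0,y0+dy*i],degrees=True)
        print(np.round(R.inv().apply(d)*1e3,1).tolist(),"rz %.3f"%-np.radians(dy))
    return (np.array(p),yaw)
E
python3 - <<'E'
from h import *
e=to((.4466,-.1657,.19),-6.5,10)
from scipy.optimize import least_squares
for a,b in [((430,138),(193,465)),((443,98),(62,456))]:
    r=least_squares(lambda X:np.r_[proj("side",X)-[215+(a[0]-420)/3,100+a[1]/3],proj("top",X)-[80+b[0]/3,110+b[1]/3]],[.4,.3,.1]); print(r.x,r.fun)
E
```

```text
t0.10 pos [ 0.1825 -0.6498  0.3032] rpy [-179.9   -0.    15.7] F [-0.3 -0.  -0.7] w1.00 g0.0
[38.5, -39.5, 11.3] rz 0.039
[37.0, -40.9, 11.3] rz 0.039
[35.3, -42.3, 11.3] rz 0.039
[33.7, -43.7, 11.3] rz 0.039
[32.0, -44.9, 11.3] rz 0.039
[30.2, -46.1, 11.3] rz 0.039
[28.4, -47.3, 11.3] rz 0.039
[26.5, -48.3, 11.3] rz 0.039
[24.7, -49.3, 11.3] rz 0.039
[22.7, -50.2, 11.3] rz 0.039
[0.39927492 0.27284522 0.11324901] [-0.8129141   0.02393898 -0.01547416 -0.76423035]
[0.40955018 0.40187643 0.10631789] [-1.60672975  0.05053799 -0.01850453 -1.3977222 ]
```

Call:
apply_moves:
  motion:
    - [[0,38.5,-39.5,11.3,0,0,0.039],[0,37,-40.9,11.3,0,0,0.039],[0,35.3,-42.3,11.3,0,0,0.039],[0,33.7,-43.7,11.3,0,0,0.039],[0,32,-44.9,11.3,0,0,0.039],[0,30.2,-46.1,11.3,0,0,0.039],[0,28.4,-47.3,11.3,0,0,0.039],[0,26.5,-48.3,11.3,0,0,0.039],[0,24.7,-49.3,11.3,0,0,0.039],[0,22.7,-50.2,11.3,0,0,0.039]]
  newtons: 30

```text
time: 1.35
ee_pos: [0.4477, -0.1645, 0.1905]
tcp_rot: [180.0, -0.0, -6.7]
wrist_force: [1.1, -0.5, 0.3]
width: 0.999
grip_force: 0.0
```

Run:
```python
from h import *
to((.4466,-.1657,.075),-6.5,3)
```

```text
t1.35 pos [ 0.4477 -0.1645  0.1905] rpy [180.   -0.   -6.7] F [ 1.1 -0.5  0.3] w1.00 g0.0
[-0.3, 0.4, 38.5] rz -0.001
[-0.3, 0.4, 38.5] rz -0.001
[-0.3, 0.4, 38.5] rz -0.001
```

Call:
apply_moves:
  motion:
    - [[0,0,0,38.5,0,0,0],[0,0,0,38.5,0,0,0],[0,0,0,30,0,0,0],[0,0,0,8.5,0,0,0],[0,0,0,0,0,0,0],[1,0,0,0,0,0,0],[1,0,0,0,0,0,0],[1,0,0,0,0,0,0],[1,0,0,0,0,0,0],[1,0,0,0,0,0,0]]
  newtons: 30

```text
time: 2.6
ee_pos: [0.4476, -0.1664, 0.0764]
tcp_rot: [180.0, -0.1, -6.7]
wrist_force: [-1.6, 0.6, 6.6]
width: 0.532
grip_force: 30.5
```

Run:
```python
from h import *
s=st()
e=(s["ee_pos"],s["tcp_rot"][2])
e=to((.4466,-.1657,.245),-6.5,4,e); e=to((.512,.326,.245),-5.1,10,e)
```

```text
t2.60 pos [ 0.4476 -0.1664  0.0764] rpy [ 1.8e+02 -1.0e-01 -6.7e+00] F [-1.6  0.6  6.6] w0.53 g30.5
[-0.3, -0.1, -42.1] rz -0.001
[-0.3, -0.1, -42.1] rz -0.001
[-0.3, -0.1, -42.1] rz -0.001
[-0.3, -0.1, -42.1] rz -0.001
[0.9, -49.6, -0.0] rz -0.002
[1.1, -49.6, -0.0] rz -0.002
[1.2, -49.6, -0.0] rz -0.002
[1.3, -49.6, -0.0] rz -0.002
[1.4, -49.6, -0.0] rz -0.002
[1.5, -49.6, -0.0] rz -0.002
[1.7, -49.6, -0.0] rz -0.002
[1.8, -49.6, -0.0] rz -0.002
[1.9, -49.6, -0.0] rz -0.002
[2.0, -49.6, -0.0] rz -0.002
```

Call:
apply_moves:
  motion:
    - [[1,0,0,-35,0,0,0],[1,0,0,-45,0,0,0],[1,0,0,-50,0,0,0],[1,0,-10,-40,0,0,0],[1,1,-49.6,0,0,0,-0.002],[1,1.3,-49.6,0,0,0,-0.002],[1,1.5,-49.6,0,0,0,-0.002],[1,2,-49.6,0,0,0,-0.002],[1,2,-49.6,0,0,0,-0.002],[1,2,-49.6,0,0,0,-0.002]]

```text
time: 3.85
ee_pos: [0.4911, 0.1401, 0.2459]
tcp_rot: [-180.0, -0.0, -6.0]
wrist_force: [0.3, 0.5, -0.7]
width: 0.534
grip_force: 31.9
```

Run:
```python
from h import *
to((.520,.325,.245),-5.1,4)
```

```text
t3.85 pos [0.4911 0.1401 0.2459] rpy [-180.   -0.   -6.] F [ 0.3  0.5 -0.7] w0.53 g31.9
[2.4, -46.7, 0.2] rz -0.004
[2.6, -46.7, 0.2] rz -0.004
[2.7, -46.7, 0.2] rz -0.004
[2.9, -46.7, 0.2] rz -0.004
```

Call:
apply_moves:
  motion:
    - [[1,2.5,-46,0,0,0,-0.004],[1,2.5,-46,0,0,0,-0.004],[1,2.5,-46,0,0,0,-0.004],[1,2.5,-45,0,0,0,-0.004],[1,0,0,30,0,0,0],[1,0,0,30,0,0,0],[1,0,0,14,0,0,0],[1,0,0,0,0,0,0]]

```text
time: 4.85
ee_pos: [0.5189, 0.3194, 0.1711]
tcp_rot: [180.0, 0.0, -5.1]
wrist_force: [0.8, -0.0, -0.0]
width: 0.53
grip_force: 31.8
```

Run:
```python
from h import *
st()
t=vision.capture("top")[:,:,::-1];s=vision.capture("side")[:,:,::-1]
g=lambda a:np.clip(255*(a/255.)**.6,0,255).astype('uint8')
cv2.imwrite("pics/c.png",g(np.hstack([crop(t,80,120,220,280,3),crop(s,190,60,310,220,3)])))
```

```text
t4.85 pos [0.5189 0.3194 0.1711] rpy [180.    0.   -5.1] F [ 0.8 -0.  -0. ] w0.53 g31.8
```

View pics/c.png

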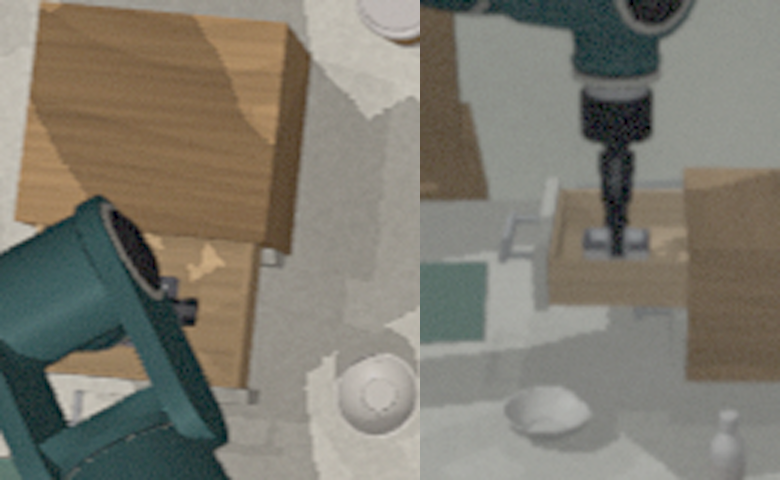

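The side view shows the box held between the fingers, just inside the open drawer behind its panel. I'll lower, release and rise.

Call:
apply_moves:
  motion:
    - [[1,0,0,4,0,0,0],[1,0,0,4,0,0,0],[1,0,0,0,0,0,0],[0.2,0,0,0,0,0,0],[0.2,0,0,0,0,0,0],[0.2,0,0,0,0,0,0],[0.3,0,0,-30,0,0,0],[0.5,0,0,-50,0,0,0],[1,0,0,-20,0,0,0],[1,0,0,0,0,0,0]]

```text
time: 6.2
ee_pos: [0.5193, 0.3196, 0.2646]
tcp_rot: [-179.9, -0.1, -5.1]
wrist_force: [-0.3, -0.3, -0.2]
width: 0.079
grip_force: 0.0
```

Run:
```python
from h import *
s=st();e=to((.366,.341,.262),-5.1,3);to((.366,.341,.168),-5.1,3,e)
```

```text
t6.20 pos [0.5193 0.3196 0.2646] rpy [-1.799e+02 -1.000e-01 -5.100e+00] F [-0.3 -0.3 -0.2] w0.08 g0.0
t6.20 pos [0.5193 0.3196 0.2646] rpy [-1.799e+02 -1.000e-01 -5.100e+00] F [-0.3 -0.3 -0.2] w0.08 g0.0
[-51.5, -2.6, 0.9] rz 0.000
[-51.5, -2.6, 0.9] rz 0.000
[-51.5, -2.6, 0.9] rz 0.000
[0.0, -0.0, 31.3] rz -0.000
[0.0, -0.0, 31.3] rz -0.000
[0.0, -0.0, 31.3] rz -0.000
```

Call:
apply_moves:
  motion:
    - [[1,-45,-2.6,0,0,0,0],[1,-55,-2.6,0,0,0,0],[1,-54,-3,0,0,0,0],[1,0,0,25,0,0,0],[1,0,0,40,0,0,0],[1,0,0,31,0,0,0],[1,5,0,0,0,0,0],[1,5,0,0,0,0,0],[1,5,0,0,0,0,0]]

```text
time: 7.32
ee_pos: [0.3821, 0.3401, 0.1686]
tcp_rot: [-179.9, -0.1, -5.1]
wrist_force: [0.7, 0.4, -0.7]
width: -0.002
grip_force: 0.0
```

Call:
apply_moves:
  motion:
    - [[1,8,0,0,0,0,0],[1,15,0,0,0,0,0],[1,20,0,0,0,0,0],[1,20,0,0,0,0,0],[1,20,0,0,0,0,0],[1,20,0,0,0,0,0],[1,10,0,0,0,0,0]]

```text
time: 8.2
ee_pos: [0.4952, 0.3297, 0.1671]
tcp_rot: [180.0, 0.0, -5.1]
wrist_force: [-0.8, -0.4, -0.0]
width: -0.002
grip_force: 0.3
```

Run:
```python
from h import *
st()
t=vision.capture("top")[:,:,::-1];s=vision.capture("side")[:,:,::-1]
g=lambda a:np.clip(255*(a/255.)**.6,0,255).astype('uint8')
cv2.imwrite("pics/d.png",g(np.hstack([crop(t,80,120,220,280,3),crop(s,190,60,310,220,3)])))
```

```text
t8.20 pos [0.4952 0.3297 0.1671] rpy [180.    0.   -5.1] F [-0.8 -0.4 -0. ] w-0.00 g0.3
```

View pics/d.png

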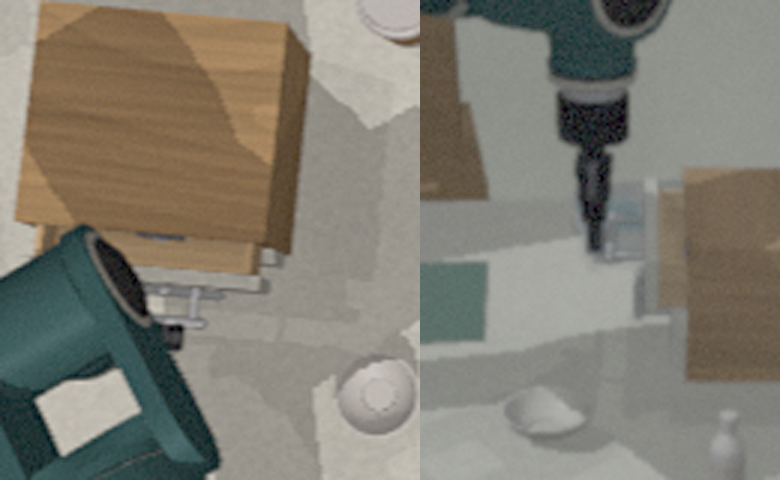

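The drawer is sliding in with the fingers on the handle bar, with roughly 25–30 mm left.

Call:
apply_moves:
  motion:
    - [[1,10,0,0,0,0,0],[1,6,0,0,0,0,0],[1,3,0,0,0,0,0],[1,2,0,0,0,0,0],[1,2,0,0,0,0,0]]

```text
time: 8.93
ee_pos: [0.5168, 0.328, 0.1675]
tcp_rot: [-180.0, -0.0, -5.0]
wrist_force: [-1.4, 1.0, 0.5]
width: 0.003
grip_force: 0.5
```

Call:
apply_moves:
  motion:
    - [[1,1.5,0,0,0,0,0],[1,1,0,0,0,0,0],[1,1,0,0,0,0,0]]

```text
time: 9.3
ee_pos: [0.5203, 0.3277, 0.1674]
tcp_rot: [-180.0, -0.0, -5.1]
wrist_force: [-1.7, 0.5, 0.8]
width: -0.001
grip_force: 0.5
```

Call:
apply_moves:
  motion:
    - [[1,1.5,0,0,0,0,0],[1,1,0,0,0,0,0],[1,1,0,0,0,0,0]]

```text
time: 9.68
ee_pos: [0.5238, 0.3273, 0.1674]
tcp_rot: [-180.0, -0.0, -5.1]
wrist_force: [-1.0, 1.8, 0.8]
width: 0.002
grip_force: 0.5
```

Call:
apply_moves:
  motion:
    - [[1,1,0,0,0,0,0],[1,0.5,0,0,0,0,0]]

```text
time: 9.93
ee_pos: [0.5253, 0.3272, 0.1674]
tcp_rot: [180.0, -0.0, -5.1]
wrist_force: [-0.3, 0.5, 0.3]
width: 0.002
grip_force: 0.5
```

Call:
apply_moves:
  motion:
    - [[1,1,0,0,0,0,0],[1,0.5,0,0,0,0,0]]

```text
time: 10.18
ee_pos: [0.5265, 0.3271, 0.1674]
tcp_rot: [180.0, 0.0, -5.1]
wrist_force: [-6.9, 0.6, 2.7]
width: 0.002
grip_force: 3.2
```

Call:
apply_moves:
  motion:
    - [[1,0.7,0,0,0,0,0],[1,0,0,0,0,0,0]]

```text
time: 10.42
ee_pos: [0.5267, 0.3271, 0.1673]
tcp_rot: [180.0, 0.1, -5.0]
wrist_force: [-10.5, 0.2, 3.6]
width: -0.001
grip_force: 5.3
```

Call:
apply_moves:
  motion:
    - [[1,0.5,0,0,0,0,0],[1,0,0,0,0,0,0]]

```text
time: 10.68
ee_pos: [0.5268, 0.3271, 0.1673]
tcp_rot: [180.0, 0.2, -5.0]
wrist_force: [-14.4, -0.3, 6.5]
width: -0.004
grip_force: 7.4
```

Run:
```python
from h import *
s=st();p=s["ee_pos"];e=(p,s["tcp_rot"][2])
e=to(p+[-.05,.004,0],-5.1,2,e);e=to(p+[-.05,.004,.06],-5.1,2,e)
e=to((.5466,-.1135,.228),10.4,11,e)
```

```text
t10.68 pos [0.5268 0.3271 0.1673] rpy [180.    0.2  -5. ] F [-14.4  -0.3   6.5] w-0.00 g7.4
[-25.1, 0.2, 0.0] rz 0.001
[-25.1, 0.2, 0.0] rz 0.001
[0.0, 0.0, -30.0] rz -0.000
[0.0, 0.0, -30.0] rz -0.000
[9.9, 39.7, -0.1] rz -0.025
[8.9, 39.9, -0.1] rz -0.025
[7.9, 40.1, -0.1] rz -0.025
[7.0, 40.3, -0.1] rz -0.025
[6.0, 40.5, -0.1] rz -0.025
[5.0, 40.6, -0.1] rz -0.025
[4.0, 40.7, -0.1] rz -0.025
[3.0, 40.8, -0.1] rz -0.025
[2.0, 40.9, -0.1] rz -0.025
[1.0, 40.9, -0.1] rz -0.025
[-0.1, 40.9, -0.1] rz -0.025
```

The drawer is hard against its stop (0.1 mm of travel for 4 N). Now to the left cap.

Call:
apply_moves:
  motion:
    - [[1,-15,0,0,0,0,0],[1,-35,0,0,0,0,0],[1,0,0,-30,0,0,0],[1,0,0,-30,0,0,0],[1,9.9,39.7,0,0,0,-0.025],[1,8.9,39.9,0,0,0,-0.025],[1,7.9,40.1,0,0,0,-0.025],[1,7,40.3,0,0,0,-0.025],[1,6,40.5,0,0,0,-0.025],[1,5,40.6,0,0,0,-0.025]]

```text
time: 11.92
ee_pos: [0.5163, 0.0878, 0.2275]
tcp_rot: [180.0, -0.0, 3.6]
wrist_force: [0.9, -0.1, 0.5]
width: -0.004
grip_force: 0.0
```

Call:
apply_moves:
  motion:
    - [[1,4,40.7,0,0,0,-0.025],[1,3,40.8,0,0,0,-0.025],[1,2,40.9,0,0,0,-0.025],[1,1,40.9,0,0,0,-0.025],[1,0,40.9,0,0,0,-0.025],[1,0,0,0,0,0,0]]

```text
time: 12.68
ee_pos: [0.5492, -0.1148, 0.2272]
tcp_rot: [180.0, 0.0, 10.6]
wrist_force: [-0.8, 0.7, -0.1]
width: 0.001
grip_force: 0.0
```

Run:
```python
from h import *
to((.5466,-.1135,.142),10.4,2)
t=vision.capture("top")[:,:,::-1];s=vision.capture("side")[:,:,::-1]
g=lambda a:np.clip(255*(a/255.)**.6,0,255).astype('uint8')
cv2.imwrite("pics/e.png",g(np.hstack([crop(t,80,120,200,270,3),crop(s,200,160,340,310,3)])))
```

```text
t12.68 pos [ 0.5492 -0.1148  0.2272] rpy [180.    0.   10.6] F [-0.8  0.7 -0.1] w0.00 g0.0
[-1.2, -0.9, 42.6] rz 0.001
[-1.2, -0.9, 42.6] rz 0.001
```

View pics/e.png

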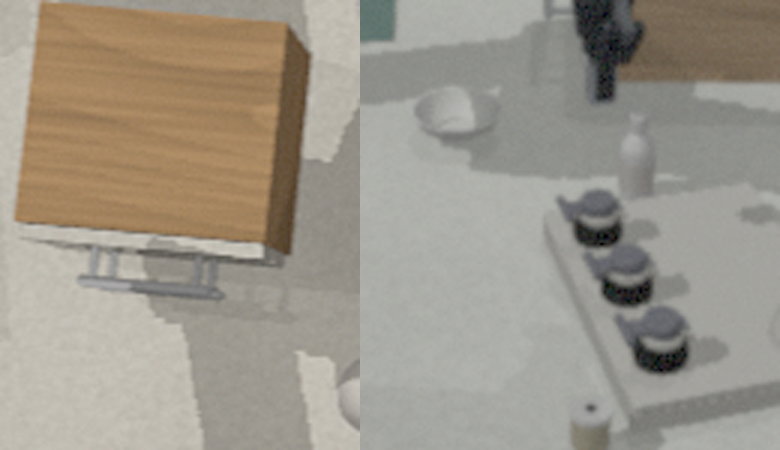

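The drawer is fully shut, and the three caps all look equally high. In the side view their tops are at about crop (599,203), (629,259) and (661,322). I'll check the positions and descend on the left cap.

Call:
apply_moves:
  motion:
    - [[1,-1.2,-0.9,42,0,0,0],[1,-1.2,-0.9,36,0,0,0],[1,0,0,6,0,0,0],[1,0,0,0,0,0,0]]

```text
time: 13.28
ee_pos: [0.547, -0.1111, 0.1444]
tcp_rot: [180.0, -0.0, 10.7]
wrist_force: [-0.2, 0.5, 1.2]
width: 0.002
grip_force: 0.0
```

Run:
```python
from h import *
st()
for X in [(.5466,-.1135,.064),(.5609,-.1917,.064),(.5751,-.2696,.064)]:
    p=proj("side",X); print(360+(p[0]-200)*3,(p[1]-160)*3)
```

```text
t13.28 pos [ 0.547  -0.1111  0.1444] rpy [180.   -0.   10.7] F [-0.2  0.5  1.2] w0.00 g0.0
593.3412224212902 196.98650262542546
622.9348886118394 252.39666822767916
656.4363725924652 315.24365110245947
```

Call:
apply_moves:
  motion:
    - [[1,1,1.5,6,0,0,0],[1,0,0,2,0,0,0],[1,0,0,1,0,0,0],[1,0,0,0,0,0,0]]

```text
time: 13.78
ee_pos: [0.5484, -0.1131, 0.1357]
tcp_rot: [180.0, -0.1, 10.7]
wrist_force: [-1.6, 0.9, 6.9]
width: -0.006
grip_force: 3.5
```

Call:
apply_moves:
  motion:
    - [[1,0,0,1,0,0,0],[1,0,0,0,0,0,0]]

```text
time: 14.02
ee_pos: [0.5484, -0.1131, 0.1348]
tcp_rot: [180.0, -0.1, 10.7]
wrist_force: [-2.5, 0.9, 7.8]
width: -0.002
grip_force: 3.9
```

Call:
apply_moves:
  motion:
    - [[1,0,0,1,0,0,0],[1,0,0,0,0,0,0]]

```text
time: 14.28
ee_pos: [0.5484, -0.1131, 0.1337]
tcp_rot: [180.0, -0.1, 10.7]
wrist_force: [-2.3, 0.5, 8.1]
width: -0.001
grip_force: 4.0
```

Call:
apply_moves:
  motion:
    - [[1,0,0,1,0,0,0],[1,0,0,0,0,0,0]]

```text
time: 14.52
ee_pos: [0.5484, -0.1131, 0.1328]
tcp_rot: [180.0, -0.1, 10.7]
wrist_force: [-3.1, -0.4, 7.7]
width: 0.001
grip_force: 4.0
```

The left bolt is giving way at a steady 8 N or so. I'll keep pushing until it meets its bush.

Call:
apply_moves:
  motion:
    - [[1,0,0,1,0,0,0],[1,0,0,1,0,0,0],[1,0,0,1,0,0,0],[1,0,0,0,0,0,0]]

```text
time: 15.02
ee_pos: [0.5484, -0.1131, 0.1297]
tcp_rot: [180.0, -0.1, 10.7]
wrist_force: [-1.8, 1.1, 7.7]
width: -0.003
grip_force: 3.9
```

Call:
apply_moves:
  motion:
    - [[1,0,0,1,0,0,0],[1,0,0,0.5,0,0,0],[1,0,0,0,0,0,0]]

```text
time: 15.4
ee_pos: [0.5484, -0.1131, 0.1286]
tcp_rot: [180.0, -0.1, 10.7]
wrist_force: [-4.7, 0.8, 11.8]
width: 0.002
grip_force: 6.1
```

Call:
apply_moves:
  motion:
    - [[1,0,0,1,0,0,0],[1,0,0,0,0,0,0]]

```text
time: 15.65
ee_pos: [0.5485, -0.1131, 0.1282]
tcp_rot: [180.0, -0.1, 10.7]
wrist_force: [-9.4, 2.4, 19.3]
width: 0.0
grip_force: 10.1
```

The left bolt is the loose one and has bottomed at 8 mm. Now to move to its tab.

Run:
```python
from h import *
s=st(); e=(s["ee_pos"],s["tcp_rot"][2]); p=s["ee_pos"].copy(); p[2]=.15
e=to(p,10.4,2,e); e=to((.517,-.1195,.150),10.4,2,e); e=to((.517,-.1195,.106),10.4,2,e)
t=np.arange(0,1.21,.1); c=np.c_[-46*np.cos(t)+4*np.sin(t),46*np.sin(t)+4*np.cos(t)]
print(np.round(np.diff(c,axis=0),1))
```

```text
t15.65 pos [ 0.5485 -0.1131  0.1282] rpy [ 1.80e+02 -1.00e-01  1.07e+01] F [-9.4  2.4 19.3] w0.00 g10.1
[-0.0, 0.0, -10.9] rz 0.003
[0.0, 0.0, -10.9] rz 0.003
[-16.0, 0.3, 0.0] rz -0.000
[-16.0, 0.3, 0.0] rz -0.000
[0.0, -0.0, 22.0] rz -0.000
[0.0, -0.0, 22.0] rz -0.000
[[0.6 4.6]
 [1.1 4.5]
 [1.5 4.4]
 [2.  4.2]
 [2.4 4. ]
 [2.7 3.7]
 [3.1 3.4]
 [3.4 3.1]
 [3.7 2.7]
 [4.  2.3]
 [4.2 1.9]
 [4.4 1.5]]
```

Call:
apply_moves:
  motion:
    - [[1,0,0,-12,0,0,0.003],[1,0,0,-20,0,0,0.003],[0.3,-16,0,0,0,0,0],[0.3,-16,0,0,0,0,0],[0.3,0,0,0,0,0,0],[0.3,0,0,0,0,0,0]]

```text
time: 16.4
ee_pos: [0.5163, -0.1188, 0.1577]
tcp_rot: [-180.0, -0.0, 10.3]
wrist_force: [-0.1, -0.5, -0.5]
width: 0.699
grip_force: 0.0
```

Run:
```python
from h import *
s=st(); e=to((.517,-.1195,.106),10.4,2)
t=vision.capture("top")[:,:,::-1];s=vision.capture("side")[:,:,::-1]
g=lambda a:np.clip(255*(a/255.)**.6,0,255).astype('uint8')
cv2.imwrite("pics/f.png",g(np.hstack([crop(t,250,190,350,265,4),crop(s,240,200,340,275,4)])))
```

```text
t16.40 pos [ 0.5163 -0.1188  0.1577] rpy [-180.    -0.    10.3] F [-0.1 -0.5 -0.5] w0.70 g0.0
t16.40 pos [ 0.5163 -0.1188  0.1577] rpy [-180.    -0.    10.3] F [-0.1 -0.5 -0.5] w0.70 g0.0
[0.3, 0.4, 25.9] rz -0.001
[0.3, 0.4, 25.9] rz -0.001
```

View pics/f.png

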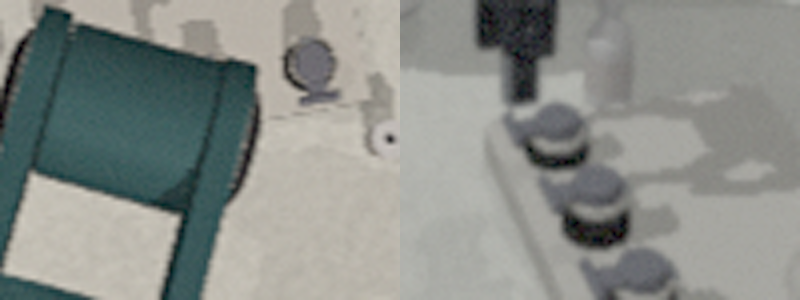

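The side view shows the left cap sitting lower than the others, sunk into its bush, and the finger above its tab bar. I'll descend and pinch.

Call:
apply_moves:
  motion:
    - [[0.3,0.5,0.4,24,0,0,0],[0.3,0,0.4,20,0,0,0],[0.3,0,0,7,0,0,0],[0.3,0,0,0,0,0,0]]
  newtons: 20

```text
time: 17.0
ee_pos: [0.5171, -0.1193, 0.1065]
tcp_rot: [-180.0, 0.0, 10.4]
wrist_force: [0.0, 0.3, 0.4]
width: 0.704
grip_force: 0.0
```

Call:
apply_moves:
  motion:
    - [[0.5,0,0,0,0,0,0],[0.55,0,0,0,0,0,0],[0.6,0,0,0,0,0,0],[0.65,0,0,0,0,0,0]]
  newtons: 20

```text
time: 17.5
ee_pos: [0.5171, -0.1191, 0.107]
tcp_rot: [-180.0, -0.0, 10.4]
wrist_force: [-1.5, 3.1, 2.1]
width: 0.362
grip_force: 19.7
```

Call:
apply_moves:
  motion:
    - [[0.8,0,0,0,0,0,0],[1,0,0,0,0,0,0],[1,0,0,0,0,0,0],[1,0,0,0,0,0,0]]
  newtons: 20

```text
time: 18.0
ee_pos: [0.5171, -0.1192, 0.1069]
tcp_rot: [-180.0, 0.0, 10.4]
wrist_force: [-1.9, 5.3, 3.2]
width: 0.364
grip_force: 19.7
```

Call:
apply_moves:
  motion:
    - [[1,0.1,-0.6,0,0,0,0],[1,0.3,0,-2.3,0,0,0],[1,0.4,0,-2.3,0,0,0],[1,0,0,0,0,0,0]]

```text
time: 18.5
ee_pos: [0.5177, -0.1188, 0.1115]
tcp_rot: [180.0, 0.0, 10.4]
wrist_force: [-4.2, -1.1, -1.3]
width: 0.362
grip_force: 19.9
```

Call:
apply_moves:
  motion:
    - [[1,0.5,0,-2.2,0,0,0],[1,0.6,0,-2.3,0,0,0],[1,0.7,0,-2.2,0,0,0],[1,0.8,0,-2.2,0,0,0],[1,0,0,0,0,0,0]]

```text
time: 19.12
ee_pos: [0.5206, -0.1181, 0.1207]
tcp_rot: [180.0, -0.0, 10.4]
wrist_force: [0.3, 0.3, -1.6]
width: 0.362
grip_force: 20.0
```

Call:
apply_moves:
  motion:
    - [[1,1,0,-2.1,0,0,0],[1,1,0,-2.1,0,0,0],[1,1.2,0,-2,0,0,0],[1,1.2,0,-2,0,0,0],[1,0,0,0,0,0,0]]

```text
time: 19.75
ee_pos: [0.5248, -0.1174, 0.1288]
tcp_rot: [180.0, -0.0, 10.4]
wrist_force: [-1.9, -0.1, -2.1]
width: 0.368
grip_force: 20.0
```

Call:
apply_moves:
  motion:
    - [[1,1.3,0,-1.9,0,0,0],[1,1.4,0,-1.8,0,0,0],[1,1.5,0,-1.7,0,0,0],[1,1.6,0,-1.7,0,0,0],[1,0,0,0,0,0,0]]

```text
time: 20.38
ee_pos: [0.5305, -0.1163, 0.1359]
tcp_rot: [180.0, -0.0, 10.4]
wrist_force: [-3.1, 0.3, 0.1]
width: 0.363
grip_force: 20.0
```

Call:
apply_moves:
  motion:
    - [[1,1.7,0,-1.6,0,0,0],[1,1.7,0,-1.5,0,0,0],[1,1.8,0,-1.4,0,0,0],[1,1.9,0,-1.3,0,0,0],[1,0,0,0,0,0,0]]

```text
time: 21.0
ee_pos: [0.5376, -0.115, 0.1417]
tcp_rot: [180.0, -0.0, 10.4]
wrist_force: [-2.4, -0.5, 0.9]
width: 0.362
grip_force: 20.0
```

Call:
apply_moves:
  motion:
    - [[1,2,0,-1.2,0,0,0],[1,2,0,-1.1,0,0,0],[1,2.1,0,-1,0,0,0],[1,2.1,0,-0.9,0,0,0],[1,0,0,0,0,0,0]]

```text
time: 21.62
ee_pos: [0.5457, -0.1136, 0.1459]
tcp_rot: [180.0, -0.0, 10.4]
wrist_force: [-3.5, -0.7, 4.6]
width: 0.362
grip_force: 20.2
```

Run:
```python
from h import *
st()
t=vision.capture("top")[:,:,::-1];s=vision.capture("side")[:,:,::-1]
g=lambda a:np.clip(255*(a/255.)**.6,0,255).astype('uint8')
cv2.imwrite("pics/g.png",g(np.hstack([crop(t,250,180,350,270,4),crop(s,240,195,340,285,4)])))
```

```text
t21.62 pos [ 0.5457 -0.1136  0.1459] rpy [180.   -0.   10.4] F [-3.5 -0.7  4.6] w0.36 g20.2
```

View pics/g.png

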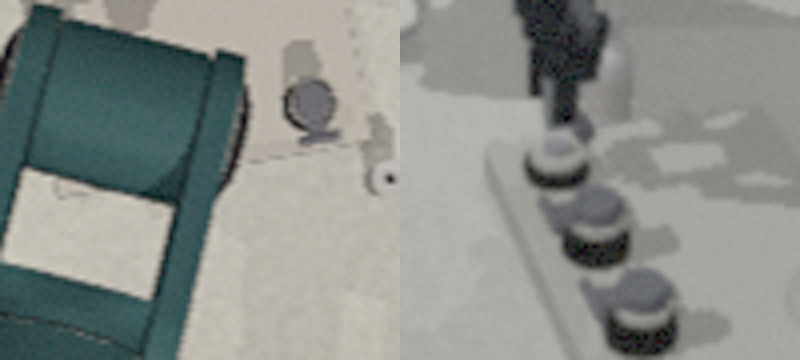

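The left cap is standing open in the fingers with its pale bolt head exposed. The middle and right caps are shut, and the held bar has moved 29 mm back and 39 mm up, which is about 1.1 rad.

```bash
python3 -c "
from cell import finish_job
print(finish_job())"
```

```text
the job is handed in; nothing more can be done
None
```

The bead box is in the shut top drawer, the left bolt was the loose one and is pressed down onto its bush, and its cap is held about 1.1 rad open with the other two caps shut; job handed in at about 22 s.

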